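Clear the hall turntable and share out the cedar balls

ROBOT

A 6-joint arm with a two-finger parallel gripper is mounted at the origin on the work surface. World frame = base frame: x ahead of the robot, y to its left, z up, the work surface at z = 0. Lengths are in m, angles in rad, forces in N, time in s.
With the tool pointing down it reaches from about 0.25 to 0.725 m from the base axis. Payload 4 kg.
Tool frame: the origin (TCP) lies midway between the tips of the shut fingers; the grasp point (between the pads) lies 19 mm behind it; z points along the fingers, y is the direction in which the jaws open and shut (so a half turn about z gives the same grasp; the last joint's range is limited). The gripper opens to 85 mm and grips with 20 to 120 N. Pads are 22 mm wide; open, the fingers measure 114 mm over their backs; the gripper's body (76 mm by 85 mm) begins 54 mm behind the grasp point. The pads swing forward as they close: fully open they stand 13 mm farther back than shut.
Start: joints at [1.267, 0.241, 0.005, 1.335, 0, 1.571], TCP at [0.15, 0.477, 0.231] pointing down, gripper open.
Joint ranges: [-2.72, 2.72], [-1.05, 1.87], [-1.09, 1.28], [-1.99, 2.15], [-1.42, 1.44], [-3.14, 3.14]. Speed limits (rad/s): [2.79, 2.79, 3.14, 3.14, 3.14, 3.14].

INTERFACE

Orientations are given as a unit quaternion [x, y, z, w].
In Python, from workcell import bot, vision gives the robot as it stands. The module is installed in compiled form; this text tells all that it offers.
- The arm moves only by the tool send_rows, never from a script. Its argument "targets" is a list that holds one entry, the list of rows, each a list of 5 numbers: the shift along the world's x, y, z in cm, then the turn about the world's z in rad, then the finger opening in cm, from 0 to 8.54. A call has 1 to 12 rows; each row is the pose to reach, as a shift and turn from the pose commanded when the call began; what a row does not reach only later rows make up. A row lasts 1/8 s, in which the tool goes at most 62.5 mm and 10.7 degrees, less where a joint would pass 70% of its speed; a pose out of reach is approached as far as the arm can. A call with a gripper value outside its range is refused whole. The fingers move at their own pace and stop on an object; the grip force is fixed at half the most. Time passes only in rows, so rows that repeat a pose let the fingers close. It gives the time, the measured TCP pose, the force and the opening at its end, in the units of the state.
- bot.get_obs(): the state, without advancing time (a new reading comes with each control period).
- vision.camera(name): name is "side" or "top" or "wrist"; returns the picture (480x640x3 uint8, red, green, blue); there is no depth.
- vision.get_calibration(name): a dict with "vertical_fov" (degrees; the focal length in pixels is half the picture's height over the tangent of half this angle, whatever the lens; pixels are square), "cx", "cy" (the principal point, pixels), "rvec" (rotation vector, rad) and "tvec" (3), from world to camera coordinates, as OpenCV has them; the wrist camera has in their place "T_tool_cam" (4x4, takes a point from camera to tool coordinates, whose origin is the TCP and whose axes are the flange's). Camera axes: x right, y down, z forward; pixel columns grow to the right and rows downward; lengths in m; the calibration is good to about 2 mm. The wrist camera is an equidistant fisheye: a pixel r from the principal point sees the ray r / f radians off the axis. A picture is of the moment at which its call begins: read the wrist's pose just before it. get_calibration takes no time and is no camera call.
- bot.job_done(): hands the job in, once; it reports no verdict.
Trained networks look in the newest picture that a camera, given by its name, has taken for a name from the list of things; names that differ only in an ending like _2 or _b are one class to them, and where a whole thing is asked for, a point or a joint stands for the part that bears it (a point fixed in the world has none). Each returns a list of dicts, best first, with "score" (0 to 1); they miss things now and then, are a little off and sometimes report something else, mostly with a low value. They report only what shows in the picture. A call takes as long as a camera call.
- vision.boxes_of(target, camera): "uv" ([column, row] in pixels, amid what is visible of it).
The state is a dict: "clock": time; "joint_pos": joint angles; "joint_vel": joint speeds; "tau": joint torques, N m; "eef_pos": TCP position; "tool_rot": TCP orientation; "ft_force": force on the tool from outside, world axes, zero at the start; "ft_torque": the same for the moment, N m; "grip_width": finger opening in m.
Only numpy, scipy, OpenCV 4.12 (cv2) and the standard library are available. Lean on these libraries where they do the work, as an engineer would, in place of code of your own. Each camera call takes 0.05 s, during which the arm holds its last target.

TASK

Clear the turntable on the hall console: put the car keys, garage remote and bottle opener lying on it into the dark wood valet tray, and lift the grey shaker off by its orange bar and shake all its cedar balls out over the three-bay glove tray, at least two in each bay (move stray balls over by hand if need be). Stand the empty shaker upright on the middle of the cork mat, and leave the phone stand, umbrella and shoe horn alone.

Things in the scene. Friction and masses are not known exactly. Their poses are not given: they have to be found in the camera images.
- turntable: freely spinning wooden turntable, platter 340 mm across, flat top 45 mm above the console; origin on its axis at the console surface. It turns on its upright axis at the lightest touch, carrying what lies on it. The shaker and three or four of key_a, key_b, remote and opener start on it.
- shaker: grey plastic shaker, 150 mm long (x), 66 wide (y), walls 55 high, 4 thick; open on top and at its -x end (mouth), closed at +x. Origin: centre of its underside, z up. Its floor climbs 9 degrees, from 6 mm high at the back to 29 at the mouth: level, it keeps the balls; tip the mouth down over 9 degrees and they roll out. 0.18 to 0.29 kg. Grip its orange bar from above.
- shaker_handle (a point): centre of the orange bar that spans the shaker along y, over its middle, 74 mm above its underside; bar 18 mm thick (x), 20 mm high, 58 mm free length between the side posts: close the fingers along x. Axes as the shaker.
- shaker_mouth (a point): middle of the front edge of the shaker floor, 75 mm towards -x from the shaker origin and 29 mm above its underside, where the balls roll out
- glove_tray: fixed wooden tray, three open bays in a row along its y; 260 mm (y) by 130 (x), walls 50 high, 5 thick; each bay 80 (y) by 120 (x) inside, bay centres at y = -85, 0, +85 mm. The cork floor is a shallow V, 6 mm high along x = 0, rising 8 degrees towards both long walls, so balls gather on that line. Origin: centre of its underside.
- valet_tray: fixed dark wood valet tray for keys, 175 mm (x) by 160 mm (y), floor 5 mm thick, walls 5 mm thick with the rim 16 mm above the console; origin: centre of its underside
- cork_mat: fixed flat cork mat, 170 mm (x) by 110 mm (y), 4 mm thick, where the empty shaker belongs; origin: centre of its underside
- key_a: black folding car key, 70 mm long (x, plus an 11 mm ring at -x that is only seen), 36 mm wide (y), 15 mm thick, 60 g; origin: centre of its underside. May be absent.
- key_b: blue folding car key, same size as key_a; origin: centre of its underside. May be absent.
- remote: white garage door remote with a green button, 64 mm long (x), 38 mm wide (y), 14 mm thick, 50 g; origin: centre of its underside. May be absent.
- opener: flat steel bottle opener, 85 mm long (x), 8 mm thick; handle 26 mm wide (y) from x = -42 to +12 mm, ring-shaped head 36 mm wide at +x; 80 g; origin: middle of its underside. Grip the handle near x = -12 mm. May be absent.
- phone_stand: clear acrylic phone stand, 90 x 75 mm, 110 mm high; leave it alone; origin: centre of its underside
- umbrella: compact black umbrella lying along its y, 260 mm long, 50 mm thick; leave it alone; origin: underside near the middle
- shoe_horn: grey plastic shoe horn lying along its y, 210 mm long, 44 mm wide; leave it alone; origin: underside near the middle
- ball0: reddish cedar wood ball, 26 mm across, 10 g, in the shaker at the start; origin: its centre (its axes turn as it rolls).
- ball1: reddish cedar wood ball, 26 mm across, 10 g, in the shaker at the start; origin: its centre (its axes turn as it rolls).
- ball2: reddish cedar wood ball, 26 mm across, 10 g, in the shaker at the start; origin: its centre (its axes turn as it rolls).
- ball3: reddish cedar wood ball, 26 mm across, 10 g, in the shaker at the start; origin: its centre (its axes turn as it rolls).
- ball4: reddish cedar wood ball, 26 mm across, 10 g, in the shaker at the start; origin: its centre (its axes turn as it rolls).
- ball5: reddish cedar wood ball, 26 mm across, 10 g, in the shaker at the start; origin: its centre (its axes turn as it rolls).
- ball6: reddish cedar wood ball, 26 mm across, 10 g, in the shaker at the start; origin: its centre (its axes turn as it rolls).
- ball7: reddish cedar wood ball, 26 mm across, 10 g, in the shaker at the start; origin: its centre (its axes turn as it rolls). May be absent.
- ball8: reddish cedar wood ball, 26 mm across, 10 g, in the shaker at the start; origin: its centre (its axes turn as it rolls). May be absent.

How it is judged:
By the outcome, as a careful person would: the job done as asked, in the order asked, and still so for the second after the job is handed in, with the robot touching nothing.
Of key_a, key_b, remote, opener only 3 to 4 are there at a start; the rules pass over those that are not, and their reading is None.
Of ball7, ball8 only 1 to 2 are there at a start; the rules pass over those that are not, and their reading is None.
At some moment in a run one of key_a, key_b, remote, opener may be knocked a few centimetres aside while the robot is not near it.
It also fails if it takes over 192 s, if anything falls off the work surface, if the arm or the gripper's body presses on something with over 40 N, if the wrist force passes 120 N, or if a joint passes its speed limit or range.

## Working session

There is one attempt and no reset: what is moved stays moved. The work goes in short steps, Python scripts to look and compute and a tool call to move; the robot and the scene stay as the last step left them, time stands still between calls to the robot, and variables do not carry over. Pictures are saved under pics/ and viewed, and the job is handed in when it is done.

Besides the shell and the picture viewer there is one more tool, called after "Request:" as a command line: name --argument value ..., lists and objects as JSON in quotes. send_rows: Moves the arm, as the interface text tells. Its arguments: {"type":"object","properties":{"targets":{"type":"array"}},"required":["targets"]}

```bash
mkdir -p pics
cat > h.py <<'E'
import numpy as np, cv2
from scipy.spatial.transform import Rotation as R
from workcell import bot, vision
def shot(cam,name):
    im=vision.camera(cam); cv2.imwrite(f'pics/{name}.png',im[:,:,::-1]); return im
def ray(cam,uv,obs=None):
    c=vision.get_calibration(cam); f=240/np.tan(np.radians(c['vertical_fov'])/2)
    u=np.array(uv,float); 
    if cam!='wrist':
        Rm=R.from_rotvec(np.ravel(c['rvec'])).as_matrix(); t=np.ravel(c['tvec'])
        d=np.array([(u[0]-c['cx'])/f,(u[1]-c['cy'])/f,1])
        return -Rm.T@t, Rm.T@d
    T=np.array(c['T_tool_cam']); dx=u-[c['cx'],c['cy']]; r=np.hypot(*dx); th=r/f
    d=np.array([*(np.sin(th)*dx/max(r,1e-9)),np.cos(th)])
    Rt=R.from_quat(obs['tool_rot']).as_matrix(); p=np.array(obs['eef_pos'])
    return p+Rt@T[:3,3], Rt@(T[:3,:3]@d)
def at(cam,uv,z,obs=None):
    o,d=ray(cam,uv,obs); return o+d*(z-o[2])/d[2]
def proj(cam,P,obs=None):
    c=vision.get_calibration(cam); f=240/np.tan(np.radians(c['vertical_fov'])/2)
    P=np.atleast_2d(P)
    if cam!='wrist':
        Rm=R.from_rotvec(np.ravel(c['rvec'])).as_matrix(); q=P@Rm.T+np.ravel(c['tvec'])
        return np.c_[q[:,0]/q[:,2]*f+c['cx'],q[:,1]/q[:,2]*f+c['cy']]
    T=np.array(c['T_tool_cam']); Rt=R.from_quat(obs['tool_rot']).as_matrix()
    q=(P-np.array(obs['eef_pos']))@Rt; q=(q-T[:3,3])@T[:3,:3]
    r=np.hypot(q[:,0],q[:,1]); th=np.arctan2(r,q[:,2])
    return np.c_[q[:,0]/r*th*f+c['cx'],q[:,1]/r*th*f+c['cy']]
E
python3 - <<'E'
from h import *
o=bot.get_obs(); print(o)
shot('top','t0'); shot('side','s0'); shot('wrist','w0')
for c in ('top','side','wrist'): print(c,vision.get_calibration(c))
E
```

```text
{'clock': 0.0, 'joint_pos': array([ 1.26695592e+00,  2.41387847e-01,  3.71975545e-03,  1.33519477e+00,
       -2.13656501e-05,  1.57079086e+00]), 'joint_vel': array([-0.00051073,  0.00051605,  0.00039888, -0.00135223,  0.00090047,
        0.00110877]), 'tau': array([ 2.50978492e-04, -3.72319329e+01,  2.52406955e+01,  1.68595836e-02,
        7.57170574e-05, -2.07733500e-06]), 'eef_pos': array([0.14941047, 0.47649203, 0.2304238 ]), 'tool_rot': array([ 1.51333701e-01,  9.88482192e-01, -1.02298344e-03, -1.45814180e-04]), 'ft_force': array([ 0.53013417,  0.26802766, -0.21051594]), 'ft_torque': array([ 0.0217821 ,  0.03688494, -0.03656333]), 'grip_width': 0.08591949597645475}
top {'vertical_fov': 48.95586588333685, 'cx': 329.90849622984393, 'cy': 234.59797856855155, 'rvec': array([ 2.16627027, -2.22953751,  0.05705986]), 'tvec': array([0.00449312, 0.5860526 , 1.23715045])}
side {'vertical_fov': 53.18235168041487, 'cx': 308.8024301821783, 'cy': 238.0743264249616, 'rvec': array([ 2.36297094, -0.10516976,  0.03728645]), 'tvec': array([-0.60626979,  0.09701161,  0.9983799 ])}
wrist {'vertical_fov': 65.70646984690485, 'cx': 315.77004863278273, 'cy': 244.59420930017555, 'T_tool_cam': array([[ 8.87482364e-04, -9.52680622e-01, -3.03971783e-01,
         7.72759685e-02],
       [ 9.99999404e-01,  6.52097913e-04,  8.75873368e-04,
         3.63544294e-04],
       [-6.36208220e-04, -3.03972379e-01,  9.52680633e-01,
        -1.42459634e-01],
       [ 0.00000000e+00,  0.00000000e+00,  0.00000000e+00,
         1.00000000e+00]])}
```

View pics/t0.png

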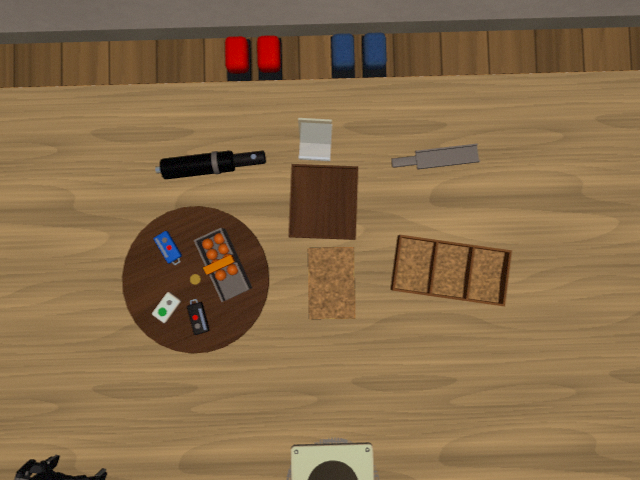

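View pics/s0.png

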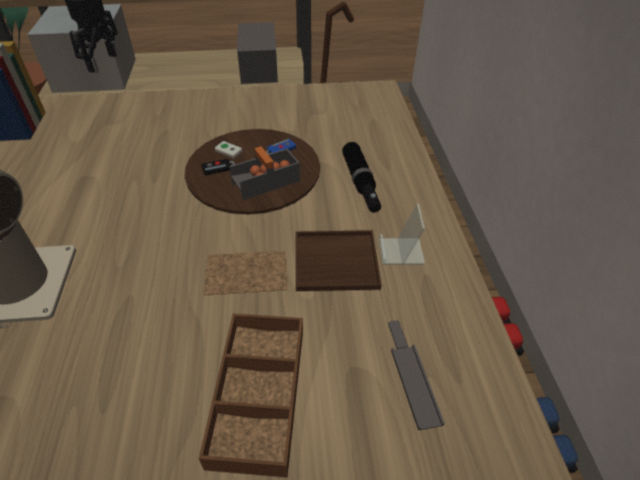

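View pics/w0.png

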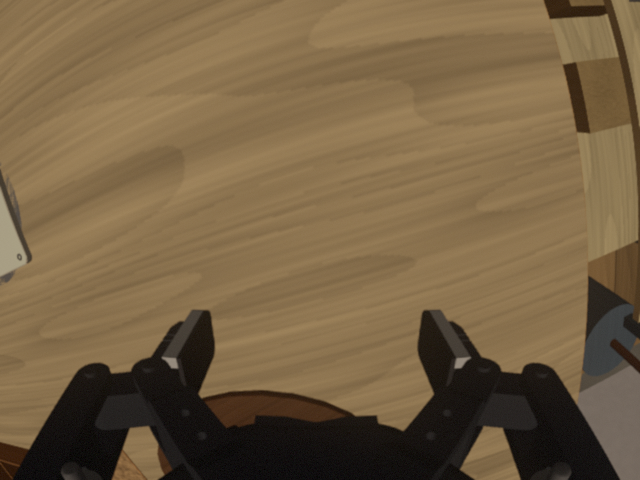

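Run:
```python
from h import *
H=dict(turntable=.045,shaker=.04,shaker_handle=.12,glove_tray=.03,valet_tray=.01,cork_mat=.004,key_a=.06,key_b=.06,remote=.059,opener=.053,phone_stand=.05,umbrella=.03,shoe_horn=.01,ball0=.07)
for n,z in H.items():
    r=vision.boxes_of(n,'top')
    for d in r[:3]: print(n,np.round(d['uv']),round(d['score'],2),np.round(at('top',d['uv'],z),3))
print(bot.get_obs()['clock'])
```

```text
turntable [190. 284.] 0.96 [0.481 0.313 0.045]
turntable [206. 163.] 0.19 [0.76  0.271 0.045]
shaker [223. 267.] 0.74 [0.516 0.238 0.04 ]
shaker_handle [223. 267.] 0.59 [0.518 0.222 0.12 ]
glove_tray [452. 272.] 0.75 [ 0.49  -0.296  0.03 ]
valet_tray [319. 201.] 0.73 [0.667 0.012 0.01 ]
valet_tray [220. 250.] 0.24 [0.556 0.249 0.01 ]
cork_mat [333. 284.] 0.81 [ 0.469 -0.016  0.004]
cork_mat [199. 316.] 0.38 [0.402 0.303 0.004]
key_a [171. 249.] 0.87 [0.561 0.351 0.06 ]
key_a [197. 317.] 0.74 [0.406 0.295 0.06 ]
key_b [171. 249.] 0.87 [0.561 0.351 0.06 ]
key_b [197. 317.] 0.74 [0.406 0.295 0.06 ]
remote [164. 308.] 0.91 [0.427 0.369 0.059]
phone_stand [315. 140.] 0.63 [0.807 0.017 0.05 ]
umbrella [208. 163.] 0.97 [0.763 0.27  0.03 ]
umbrella [220. 273.] 0.68 [0.502 0.246 0.03 ]
shoe_horn [438. 160.] 0.87 [ 0.757 -0.277  0.01 ]
ball0 [220. 275.] 0.64 [0.499 0.239 0.07 ]
ball0 [213. 252.] 0.53 [0.551 0.254 0.07 ]
ball0 [222. 251.] 0.48 [0.552 0.233 0.07 ]
0.85
```

View enlarged.

Run:
```python
import cv2
im=cv2.imread('pics/t0.png')
cv2.imwrite('pics/t0z.png',cv2.resize(im[200:360,115:280],None,fx=4.8,fy=3.75*1.0 if 0 else 3.7,interpolation=cv2.INTER_CUBIC) if 0 else cv2.resize(im[205:355,120:275],None,fx=4,fy=4,interpolation=cv2.INTER_CUBIC))
cv2.imwrite('pics/t0y.png',cv2.resize(im[155:325,280:520],None,fx=3.3,fy=3.3,interpolation=cv2.INTER_CUBIC))
```

```text
(no output)
```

View pics/t0z.png

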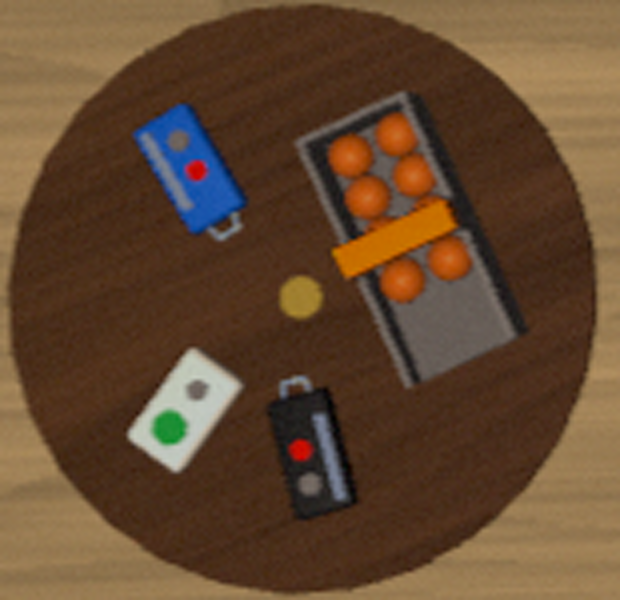

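View pics/t0y.png

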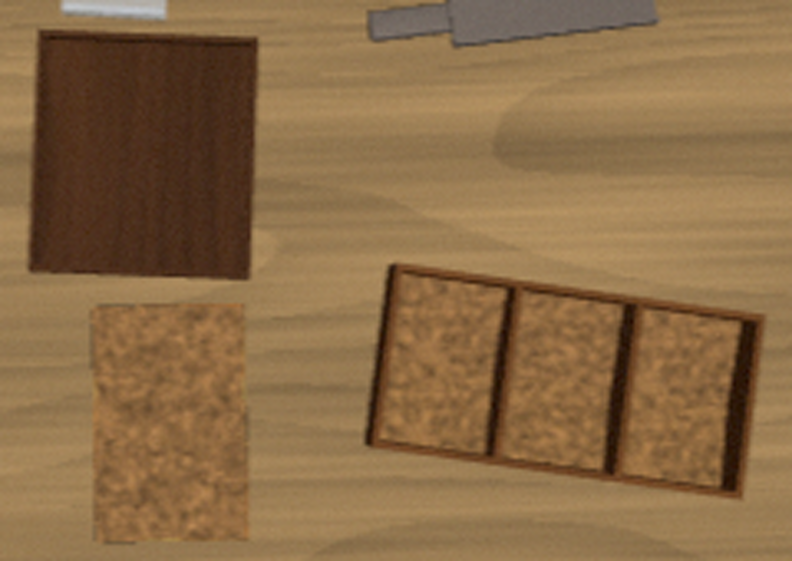

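```bash
cat > m.py <<'E'
from h import *
def pts(L,ox,oy,s,z,cam='top'):
    P=[]
    for a in L:
        zz=z if np.isscalar(z) else None
        P.append(at(cam,((a[0]+.5)/s-.5+ox,(a[1]+.5)/s-.5+oy),z))
    return np.array(P)
def rep(n,L,ox,oy,s,z):
    P=pts(L,ox,oy,s,z); c=P.mean(0)
    print(n,'c',np.round(c,4),'edges',[ (round(float(np.linalg.norm(P[(i+1)%len(P)]-P[i])),3),round(float(np.degrees(np.arctan2(*(P[(i+1)%len(P)]-P[i])[[1,0]]))),1)) for i in range(len(P))])
E
python3 - <<'E'
from m import *
rep('keyb',[(135,131),(188,104),(245,207),(198,233)],120,205,4,.060)
rep('keya',[(268,403),(327,389),(357,500),(301,519)],120,205,4,.060)
rep('remote',[(193,348),(244,384),(179,473),(127,435)],120,205,4,.059)
rep('bar',[(333,250),(447,198),(456,227),(345,278)],120,205,4,.045+.084)
rep('shaker rim',[(296,142),(410,92),(527,332),(411,387)],120,205,4,.045+.055)
rep('glove',[(390,264),(765,315),(742,497),(368,445)],280,155,3.3,.05)
rep('valet',[(40,30),(258,37),(248,279),(30,270)],280,155,3.3,.016)
rep('mat',[(93,303),(245,304),(249,541),(95,541)],280,155,3.3,.004)
print(at('top',(120+300/4,205+297/4),.045))
E
```

```text
keyb c [0.5665 0.3592 0.06  ] edges [(0.034, -64.4), (0.068, -152.1), (0.03, 117.5), (0.069, 30.7)]
keya c [0.4034 0.2925 0.06  ] edges [(0.034, -78.3), (0.065, -165.8), (0.033, 107.0), (0.068, 15.0)]
remote c [0.4296 0.3647 0.059 ] edges [(0.036, -126.5), (0.062, 142.6), (0.037, 52.7), (0.061, -38.4)]
bar c [0.5236 0.2293 0.129 ] edges [(0.067, -67.0), (0.016, -163.9), (0.065, 113.1), (0.016, 22.1)]
shaker rim c [0.5235 0.2268 0.1   ] edges [(0.068, -67.8), (0.148, -155.3), (0.07, 113.7), (0.149, 24.1)]
glove c [ 0.4951 -0.2888  0.05  ] edges [(0.264, -99.4), (0.128, 170.2), (0.262, 80.5), (0.127, -8.9)]
valet c [0.6658 0.0011 0.016 ] edges [(0.158, -93.5), (0.175, 175.9), (0.157, 86.0), (0.174, -3.8)]
mat c [ 0.4721 -0.0125  0.004 ] edges [(0.11, -92.0), (0.171, 179.2), (0.111, 88.3), (0.171, -1.1)]
[0.4903762 0.3015216 0.045    ]
```

Request:
send_rows --targets '[[[25.3,-18.4,-10,0.565,6],[25.3,-18.4,-10,0.565,6],[25.3,-18.4,-10,0.565,6],[25.3,-18.4,-10,0.565,6],[25.3,-18.4,-10,0.565,6],[25.3,-18.4,-10,0.565,6],[25.3,-18.4,-10,0.565,6],[25.3,-18.4,-10,0.565,6],[25.3,-18.4,-10,0.565,6]]]'

```text
clock: 1.98
eef_pos: [0.402, 0.294, 0.1318]
tool_rot: [-0.131, 0.991, 0.0, 0.0]
ft_force: [0.2, -0.6, 0.0]
grip_width: 0.0603
```

Run:
```python
from h import *
o=bot.get_obs(); print(o['clock'],o['eef_pos'],o['grip_width'],np.degrees(R.from_quat(o['tool_rot']).as_matrix()[:,1]@np.eye(3)),np.degrees(np.arctan2(*R.from_quat(o['tool_rot']).as_matrix()[[1,0],1])))
shot('wrist','w1'); shot('top','t1')
```

```text
1.975 [0.40200413 0.29401992 0.13180191] 0.06032862793574823 [-1.48955842e+01  5.53256475e+01  2.54283740e-02] 105.06869825717664
```

View pics/w1.png

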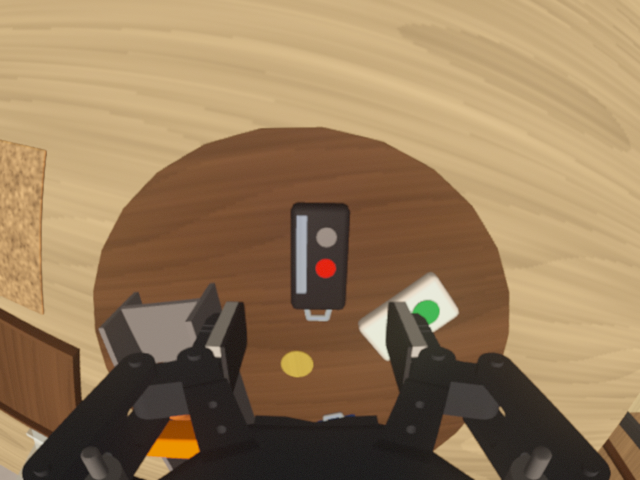

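View pics/t1.png

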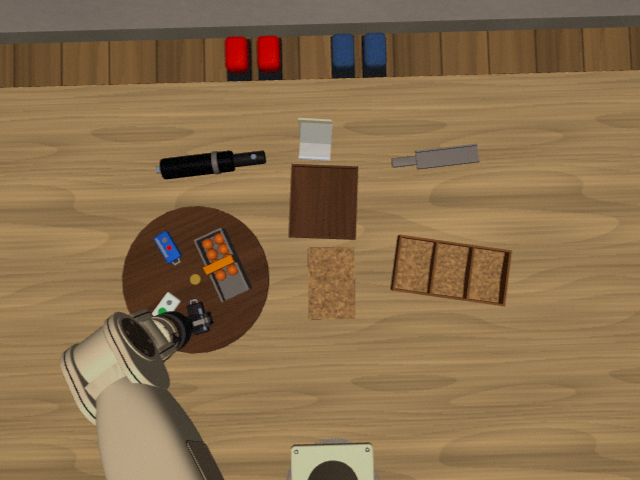

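Run:
```python
from h import *
o=bot.get_obs()
for uv in [(292,204),(349,205),(345,309),(291,307),(319,256)]: print(at('wrist',uv,.06,o))
P=[at('wrist',uv,.06,o) for uv in [(292,204),(349,205),(345,309),(291,307)]]; print(np.mean(P,0))
```

```text
[0.37306767 0.27195721 0.06      ]
[0.36487208 0.30448894 0.06      ]
[0.43105266 0.32176339 0.06      ]
[0.43872239 0.28757662 0.06      ]
[0.40016789 0.29580215 0.06      ]
[0.4019287  0.29644654 0.06      ]
```

Request:
send_rows --targets '[[[0,0,-4,0,6],[0,0,-8.3,0,6],[0,0,-8.3,0,6],[0,0,-8.3,0,2.5],[0,0,-8.3,0,2.5],[0,0,-8.3,0,2.5],[0,0,-8.3,0,2.5],[0,0,-8.3,0,2.5],[0,0,-8.3,0,2.5]]]'

```text
clock: 3.2
eef_pos: [0.404, 0.2944, 0.0505]
tool_rot: [-0.13, 0.991, 0.001, 0.002]
ft_force: [-0.8, 0.5, 7.1]
grip_width: 0.0343
```

Request:
send_rows --targets '[[[0,0,3,0,2.5],[0,0,8,0,2.5],[0,0,12,0.15,2.5],[22.5,-25.5,12,1.24,2.5],[22.5,-25.5,12,1.24,2.5],[22.5,-25.5,12,1.24,2.5],[22.5,-25.5,12,1.24,2.5],[22.5,-25.5,12,1.24,2.5],[22.5,-25.5,12,1.24,2.5],[22.5,-25.5,12,1.24,2.5],[22.5,-25.5,12,1.24,2.5]]]'

```text
clock: 4.58
eef_pos: [0.6272, 0.0381, 0.1683]
tool_rot: [-0.682, 0.732, 0.0, -0.0]
ft_force: [0.0, 0.2, -2.0]
grip_width: 0.0343
```

Run:
```python
from h import *
shot('wrist','w2'); shot('top','t2'); shot('side','s2')
```

```text
(no output)
```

View pics/w2.png

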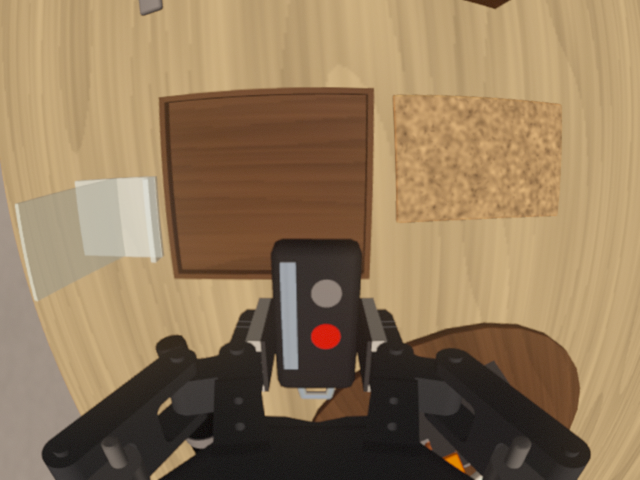

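View pics/t2.png

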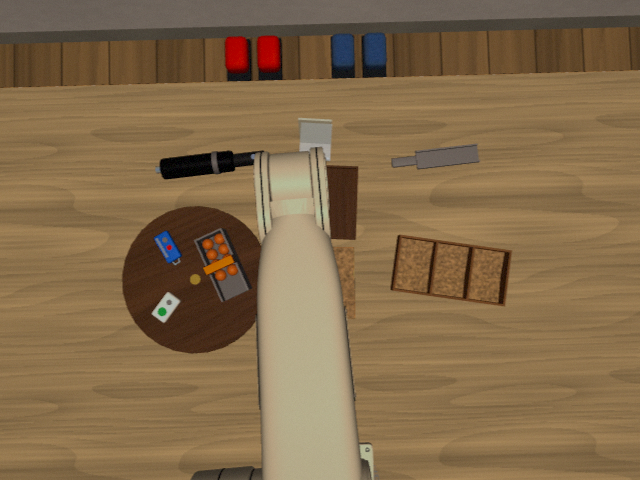

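Run:
```python
from h import *
o=bot.get_obs()
for uv in [(160,98),(373,89),(369,277),(176,277)]: print(at('wrist',uv,.016,o))
print('key',[at('wrist',uv,.1785,o) for uv in [(272,240),(360,240),(353,388),(277,388)]])
print('mat',[at('wrist',uv,.004,o) for uv in [(393,95),(562,103),(558,214),(397,221)]])
```

```text
[ 0.74785196 -0.07892925  0.016     ]
[ 0.57528265 -0.06829006  0.016     ]
[0.58452638 0.08865401 0.016     ]
[0.75676454 0.07826438 0.016     ]
key [array([0.64135422, 0.00121419, 0.1785    ]), array([0.60841796, 0.00344917, 0.1785    ]), array([0.6128088 , 0.07373908, 0.1785    ]), array([0.64736261, 0.07141045, 0.1785    ])]
mat [array([ 0.55699296, -0.06414596,  0.004     ]), array([ 0.38733344, -0.06439259,  0.004     ]), array([0.38773593, 0.04447838, 0.004     ]), array([0.55721978, 0.04331969, 0.004     ])]
```

Request:
send_rows --targets '[[[0,-0.6,-6,0,2.5],[0,-0.6,-12,0,2.5],[0,-0.6,-15.3,0,2.5],[0,-0.6,-15.3,0,2.5],[0,-0.6,-15.3,0,4.6],[0,-0.6,-15.3,0,4.6],[0,-0.6,-15.3,0,4.6],[0,-0.6,-10,0,4.6],[0,-0.6,-4,0,6],[0,-0.6,0,0,6]]]'

```text
clock: 5.98
eef_pos: [0.6287, 0.0321, 0.1725]
tool_rot: [-0.682, 0.731, -0.002, 0.002]
ft_force: [-0.0, -0.1, 0.3]
grip_width: 0.06
```

Request:
send_rows --targets '[[[0,6,0,0.18,6],[-5,11,0,0.36,6],[-19.8,33.3,-4,0.98,6],[-19.8,33.3,-4,0.98,6],[-19.8,33.3,-4,0.98,6],[-19.8,33.3,-4,0.98,6],[-19.8,33.3,-4,0.98,6],[-19.8,33.3,-4,0.98,6],[-19.8,33.3,-4,0.98,6]]]'

```text
clock: 7.1
eef_pos: [0.43, 0.3648, 0.1289]
tool_rot: [0.946, -0.324, 0.0, -0.0]
ft_force: [-0.5, 0.3, -0.3]
grip_width: 0.0604
```

Run:
```python
from h import *
shot('wrist','w3'); shot('top','t3')
```

```text
(no output)
```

View pics/w3.png

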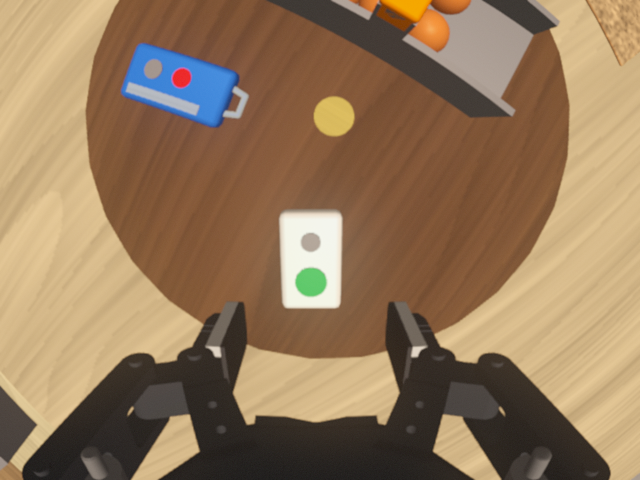

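View pics/t3.png

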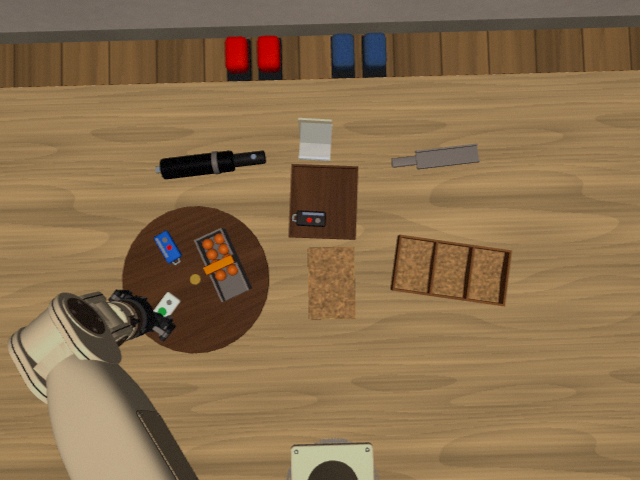

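Run:
```python
from h import *
o=bot.get_obs()
P=np.array([at('wrist',uv,.059,o) for uv in [(281,211),(342,211),(341,307),(283,307)]]);print(P.mean(0)); d=P[0]+P[1]-P[2]-P[3]; print(np.degrees(np.arctan2(d[1],d[0])))
y=R.from_quat(o['tool_rot']).as_matrix()[:,1]; print(np.degrees(np.arctan2(y[1],y[0])))
```

```text
[0.43227015 0.36686045 0.059     ]
-37.81667029498898
-127.94303184770686
```

Request:
send_rows --targets '[[[0.1,0.1,-4,0,6],[0.1,0.1,-7.7,0,6],[0.1,0.1,-7.7,0,6],[0.1,0.1,-7.7,0,2.5],[0.1,0.1,-7.7,0,2.5],[0.1,0.1,-7.7,0,2.5],[0.1,0.1,-7.7,0,2.5],[0.1,0.1,-7.7,0,2.5],[0.1,0.1,-5,0,2.5],[0.1,0.1,0,0,2.5],[0.1,0.1,4,0,2.5]]]'

```text
clock: 8.57
eef_pos: [0.4306, 0.3664, 0.1704]
tool_rot: [0.946, -0.324, 0.0, -0.001]
ft_force: [0.7, 1.0, -0.8]
grip_width: 0.0356
```

Request:
send_rows --targets '[[[26.6,-32.4,0,-0.98,2.5],[26.6,-32.4,0,-0.98,2.5],[26.6,-32.4,0,-0.98,2.5],[26.6,-32.4,0,-0.98,2.5],[26.6,-32.4,0,-0.98,2.5],[26.6,-32.4,0,-0.98,2.5],[26.6,-32.4,0,-0.98,2.5],[26.6,-32.4,0,-0.98,2.5],[26.6,-32.4,0,-0.98,2.5],[26.6,-32.4,0,-0.98,2.5]]]'

```text
clock: 9.82
eef_pos: [0.6959, 0.0435, 0.1686]
tool_rot: [-0.683, 0.731, 0.0, -0.0]
ft_force: [0.3, -0.3, -0.3]
grip_width: 0.0355
```

Run:
```python
from h import *
shot('wrist','w4')
```

```text
(no output)
```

View pics/w4.png

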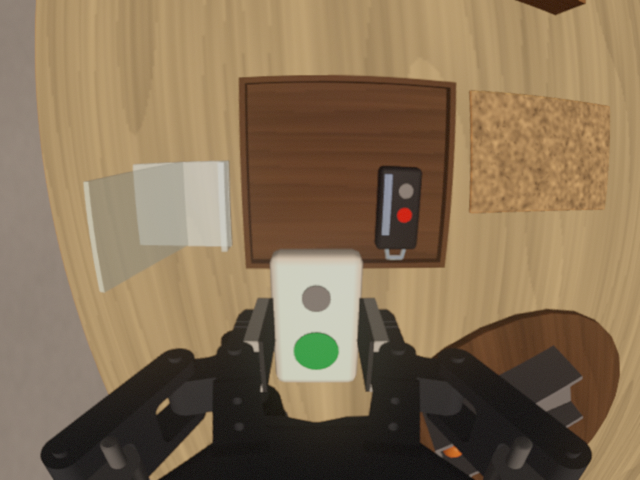

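Request:
send_rows --targets '[[[0,-0.3,-6,0,2.5],[0,-0.3,-12,0,2.5],[0,-0.3,-15.3,0,2.5],[0,-0.3,-15.3,0,2.5],[0,-0.3,-15.3,0,4.6],[0,-0.3,-15.3,0,4.6],[0,-0.3,-15.3,0,4.6],[0,-0.3,-10,0,4.6],[0,-0.3,-4,0,6],[0,-0.3,0,0,6]]]'

```text
clock: 11.12
eef_pos: [0.6978, 0.0391, 0.1726]
tool_rot: [-0.682, 0.731, -0.002, 0.002]
ft_force: [0.7, -0.6, -0.5]
grip_width: 0.06
```

Run:
```python
from h import *
shot('top','t4'); o=bot.get_obs(); print(o['eef_pos'])
for n in ('key_b','shaker_handle'):
    for d in vision.boxes_of(n,'top')[:2]: print(n,d)
```

```text
[0.69999539 0.03921576 0.17875009]
key_b {'uv': [169.2, 247.7], 'score': 0.94}
shaker_handle {'uv': [225.6, 270.1], 'score': 0.74}
```

View pics/t4.png

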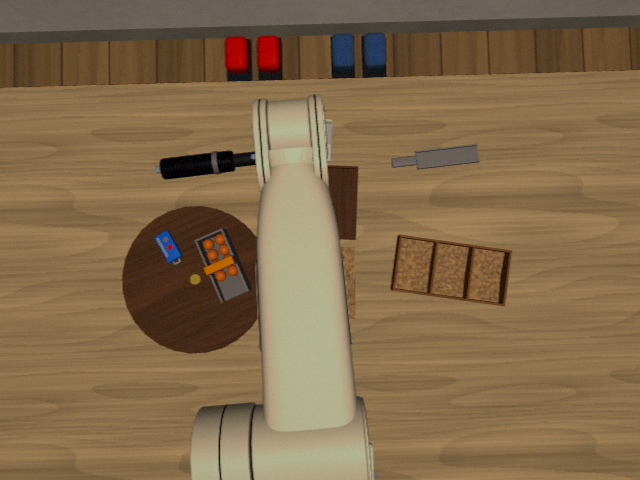

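Request:
send_rows --targets '[[[-13,32,0,-0.98,6],[-13,32,0,-0.98,6],[-13,32,0,-0.98,6],[-13,32,0,-0.98,6],[-13,32,0,-0.98,6],[-13,32,-3.8,-0.98,6],[-13,32,-3.8,-0.98,6],[-13,32,-3.8,-0.98,6],[-13,32,-3.8,-0.98,6]]]'

```text
clock: 12.4
eef_pos: [0.5677, 0.358, 0.1311]
tool_rot: [-0.257, 0.966, 0.0, 0.001]
ft_force: [0.2, 0.5, 0.2]
grip_width: 0.0598
```

Run:
```python
from h import *
o=bot.get_obs(); shot('wrist','w5')
y=R.from_quat(o['tool_rot']).as_matrix()[:,1]; print(o['eef_pos'],np.degrees(np.arctan2(y[1],y[0])))
shot('top','t5')
```

```text
[0.56773674 0.35801184 0.1310901 ] 119.75763143630545
```

View pics/w5.png

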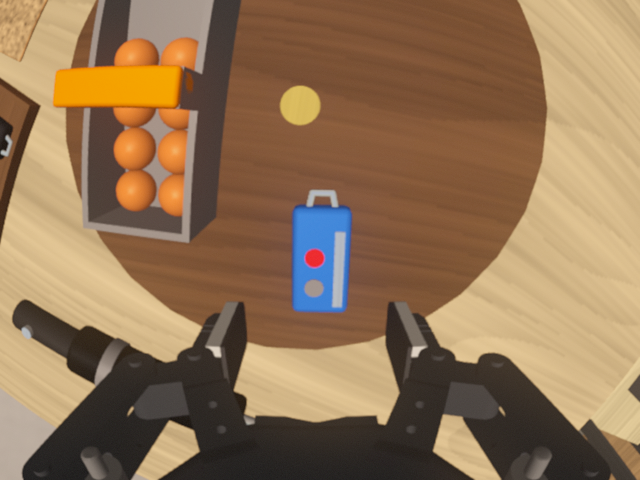

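View pics/t5.png

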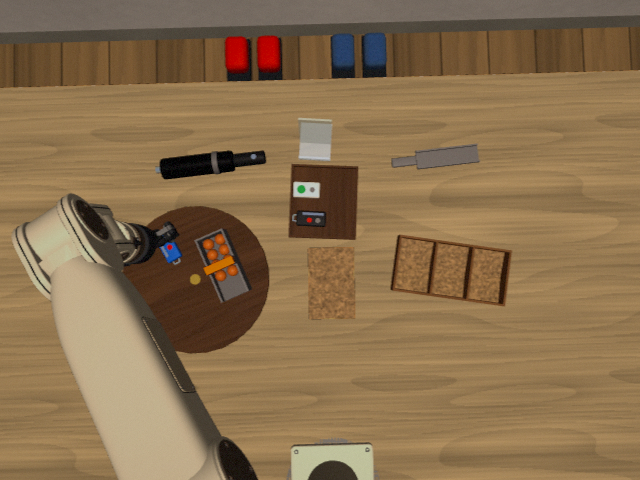

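Run:
```python
from h import *
o=bot.get_obs()
P=np.array([at('wrist',uv,.060,o) for uv in [(293,207),(351,208),(347,311),(293,311)]]);print(P.mean(0)); d=P[0]+P[1]-P[2]-P[3]; print(np.degrees(np.arctan2(d[1],d[0])))
```

```text
[0.56840092 0.36202473 0.06      ]
-150.98592211486846
```

Request:
send_rows --targets '[[[0,0.2,-4,0,6],[0,0.2,-8,0,6],[0,0.2,-8,0,6],[0,0.2,-8,0,2.5],[0,0.2,-8,0,2.5],[0,0.2,-8,0,2.5],[0,0.2,-8,0,2.5],[0,0.2,-8,0,2.5],[0,0.2,-5,0,2.5],[0,0.2,0,0,2.5],[0,0.2,4,0,2.5],[0,0.2,4,0,2.5]]]'

```text
clock: 14.0
eef_pos: [0.569, 0.3627, 0.1761]
tool_rot: [-0.258, 0.966, 0.002, 0.005]
ft_force: [-0.6, 1.1, 0.2]
grip_width: 0.0336
```

Request:
send_rows --targets '[[[9.9,-39.1,0,0.98,2.5],[9.9,-39.1,0,0.98,2.5],[9.9,-39.1,0,0.98,2.5],[9.9,-39.1,0,0.98,2.5],[9.9,-39.1,0,0.98,2.5],[9.9,-39.1,0,0.98,2.5],[9.9,-39.1,0,0.98,2.5],[9.9,-39.1,0,0.98,2.5],[9.9,-39.1,0,0.98,2.5],[9.9,-39.1,0,0.98,2.5]]]'

```text
clock: 15.25
eef_pos: [0.6652, -0.0283, 0.17]
tool_rot: [-0.683, 0.731, 0.0, -0.0]
ft_force: [0.1, 0.2, 0.2]
grip_width: 0.034
```

Run:
```python
from h import *
shot('wrist','w6')
```

```text
(no output)
```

View pics/w6.png

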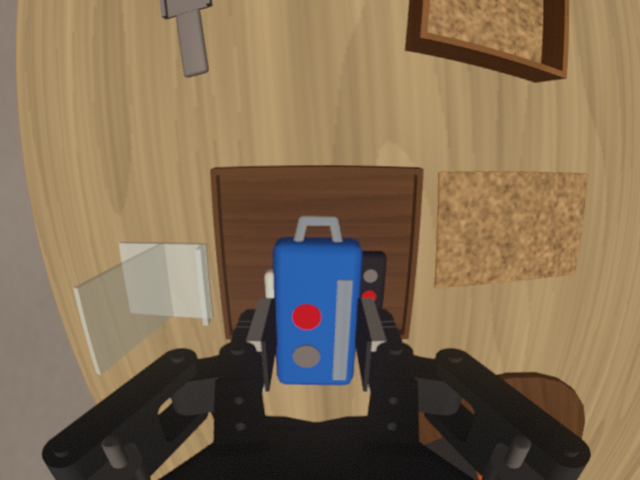

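Run:
```python
from h import *
o=bot.get_obs()
print([at('wrist',uv,.1795,o).round(4) for uv in [(275,240),(360,240),(355,384),(279,384)]])
import cv2
im=cv2.imread('pics/t5.png')[155:250,280:370]; cv2.imwrite('pics/t5z.png',cv2.resize(im,None,fx=6,fy=6,interpolation=cv2.INTER_CUBIC))
```

```text
[array([ 0.6788, -0.0662,  0.1795]), array([ 0.6469, -0.0641,  0.1795]), array([0.6502, 0.0042, 0.1795]), array([0.6847, 0.0018, 0.1795])]
```

View pics/t5z.png

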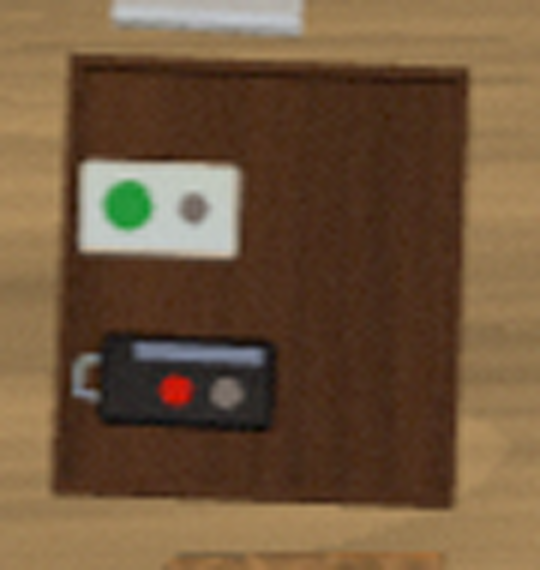

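Request:
send_rows --targets '[[[0,0,-6,0,2.5],[0,0,-12,0,2.5],[0,0,-15.6,0,2.5],[0,0,-15.6,0,2.5],[0,0,-15.6,0,4.4],[0,0,-15.6,0,4.4],[0,0,-15.6,0,4.4],[0,0,-10,0,4.4],[0,0,-4,0,6],[0,0,0,0,6],[0,0,0,0,6]]]'

```text
clock: 16.68
eef_pos: [0.6685, -0.0301, 0.1763]
tool_rot: [-0.682, 0.731, -0.004, 0.004]
ft_force: [-0.5, -0.5, -0.3]
grip_width: 0.0601
```

Request:
send_rows --targets '[[[-14,25.6,0,-1.2,6],[-14,25.6,0,-1.2,6],[-14,25.6,0,-1.2,6],[-14,25.6,0,-1.2,6],[-14,25.6,0,-1.2,6],[-14,25.6,2,-2.65,6],[-14,25.6,2,-2.65,6],[-14,25.6,2,-2.65,6],[-14,25.6,2,-2.65,6],[-14,25.6,2,-2.65,6],[-14,25.6,2,-2.65,6],[-14,25.6,2,-2.65,6]]]'

```text
clock: 18.18
eef_pos: [0.5249, 0.2258, 0.1891]
tool_rot: [0.359, 0.933, -0.001, -0.001]
ft_force: [0.8, -0.4, -0.5]
grip_width: 0.0598
```

Run:
```python
from h import *
o=bot.get_obs(); shot('wrist','w7')
y=R.from_quat(o['tool_rot']).as_matrix()[:,1]; print(o['eef_pos'],np.degrees(np.arctan2(y[1],y[0])),o['joint_pos'])
shot('top','t7')
```

```text
[0.52491344 0.22577878 0.18911499] 47.945028575565615 [4.06203002e-01 4.03776754e-01 1.24201442e-01 1.29323235e+00
 2.18760826e-06 1.14020149e+00]
```

View pics/w7.png

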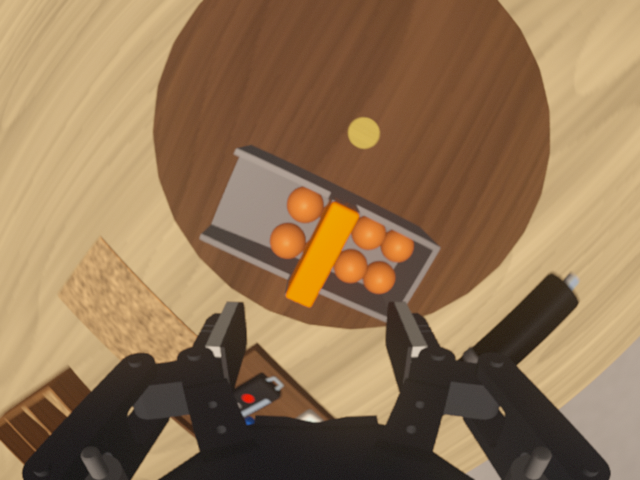

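View pics/t7.png

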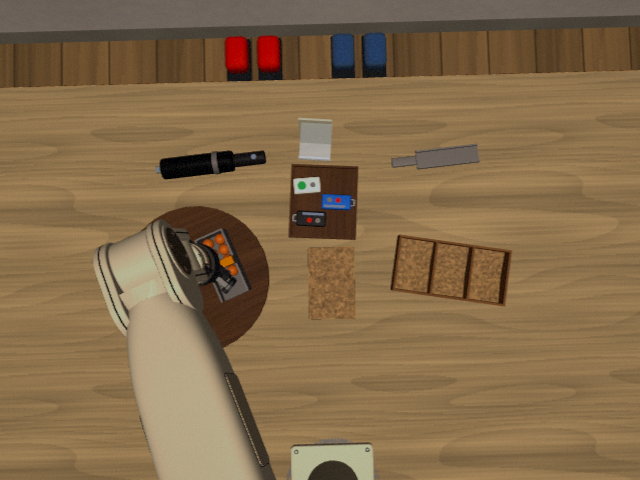

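Request:
send_rows --targets '[[[0,0,0,0,5],[0,0,0,0,5],[0,0,0,0,5]]]'

```text
clock: 18.65
eef_pos: [0.5255, 0.2261, 0.1903]
tool_rot: [0.355, 0.935, -0.0, -0.0]
ft_force: [0.6, -0.0, 0.0]
grip_width: 0.0501
```

Run:
```python
from h import *
o=bot.get_obs(); shot('wrist','w8')
y=R.from_quat(o['tool_rot']).as_matrix()[:,1]; print(o['eef_pos'],np.degrees(np.arctan2(y[1],y[0])),o['joint_pos'])
```

```text
[0.52554286 0.2261015  0.19025898] 48.3527493541629 [4.06274396e-01 4.03014427e-01 1.26073393e-01 1.29391937e+00
 2.49907956e-05 1.13315604e+00]
```

View pics/w8.png

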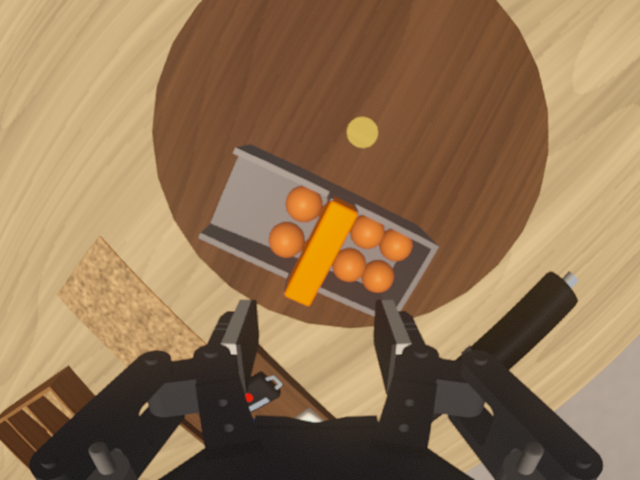

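Run:
```python
from h import *
o=bot.get_obs()
P=np.array([at('wrist',uv,.129,o) for uv in [(332,200),(357,210),(310,307),(285,297)]]);print(P.round(4),P.mean(0)); d=P[0]+P[1]-P[2]-P[3]; print(np.degrees(np.arctan2(d[1],d[0])))
P=np.array([at('wrist',uv,.1,o) for uv in [(235,150),(438,243),(386,321),(200,237)]]);print(P.round(4),P.mean(0)); 
for d in (P[1]-P[0],P[2]-P[3]): print(np.degrees(np.arctan2(d[1],d[0])))
```

```text
[[0.5032 0.2591 0.129 ]
 [0.5168 0.2659 0.129 ]
 [0.5444 0.2056 0.129 ]
 [0.5293 0.1988 0.129 ]] [0.52344448 0.23233518 0.129     ]
113.99850597437513
[[0.4431 0.2323 0.1   ]
 [0.5781 0.2919 0.1   ]
 [0.6008 0.2283 0.1   ]
 [0.4677 0.174  0.1   ]] [0.52241443 0.23162755 0.1       ]
23.792573128896887
22.199734206780526
```

Request:
send_rows --targets '[[[-0.2,0.5,0,-0.18,5],[-0.2,0.5,0,-0.36,5],[-0.2,0.5,-2,-0.43,5],[-0.2,0.5,-5,-0.43,5],[-0.2,0.5,-8.7,-0.43,5],[-0.2,0.5,-8.7,-0.43,5],[-0.2,0.5,-8.7,-0.43,1],[-0.2,0.5,-8.7,-0.43,1],[-0.2,0.5,-8.7,-0.43,1],[-0.2,0.5,-8.7,-0.43,1],[-0.2,0.5,-8.7,-0.43,1],[-0.2,0.5,-8.7,-0.43,1]]]'

```text
clock: 20.2
eef_pos: [0.5252, 0.2317, 0.1055]
tool_rot: [0.547, 0.837, 0.002, 0.001]
ft_force: [2.0, 0.0, 6.3]
grip_width: 0.0169
```

Run:
```python
from h import *
o=bot.get_obs(); shot('wrist','w9')
y=R.from_quat(o['tool_rot']).as_matrix()[:,1]; print(o['eef_pos'],np.degrees(np.arctan2(y[1],y[0])),o['grip_width'],o['ft_force'])
```

```text
[0.52520539 0.23170986 0.10547415] 23.65472213153844 0.01694357505088727 [1.95860319 0.03630231 6.26703704]
```

View pics/w9.png

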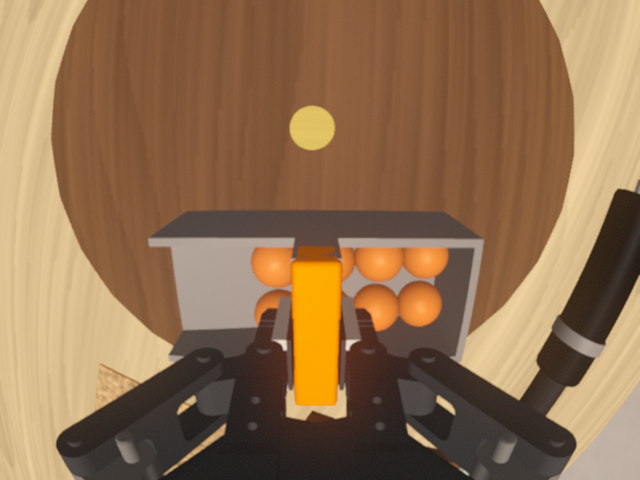

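Request:
send_rows --targets '[[[0,0,1.5,0,1],[0,0,4,0,1],[0,0,6.2,0,1],[0,-1,6.2,0.17,1],[-0.5,-3,6.2,0.34,1],[-1,-6,6.2,0.51,1],[-1.5,-9.5,6.2,0.68,1],[-2,-13,6.2,0.85,1],[-2.5,-16.5,6.2,1.02,1],[-3,-20,6.2,1.19,1],[-3.5,-23.5,6.2,1.36,1],[-4,-27,6.2,1.53,1]]]'

```text
clock: 21.75
eef_pos: [0.4826, -0.0399, 0.1654]
tool_rot: [-0.188, 0.982, 0.0, -0.001]
ft_force: [0.6, -1.0, -3.7]
grip_width: 0.0169
```

Request:
send_rows --targets '[[[-0.6,-3.5,0,0.17,1],[-1.2,-7,0,0.34,1],[-1.8,-10,0,0.51,1],[-2.4,-12.5,0,0.68,1],[-2.8,-14.5,0,0.85,1],[-3,-15.5,0,1.02,1],[-3,-15.8,0,1.036,1],[-3,-15.8,0,1.036,1],[-3,-15.8,0,1.036,1]]]'

```text
clock: 22.88
eef_pos: [0.4535, -0.1963, 0.1653]
tool_rot: [-0.647, 0.762, 0.0, 0.0]
ft_force: [-0.6, 0.2, -3.5]
grip_width: 0.0171
```

Run:
```python
from h import *
o=bot.get_obs(); shot('wrist','w10')
y=R.from_quat(o['tool_rot']).as_matrix()[:,1]; print(o['eef_pos'],np.degrees(np.arctan2(y[1],y[0])),o['grip_width'],o['ft_force'],o['joint_pos'])
shot('top','t10'); shot('side','s10')
```

```text
[ 0.45353887 -0.19631674  0.16526365] 170.65495392206245 0.017112298451026325 [-0.61363211  0.17641088 -3.51434419] [-4.08653030e-01  2.69176966e-01 -1.33637637e-01  1.16845588e+00
  2.40440226e-04 -1.81634752e+00]
```

View pics/w10.png

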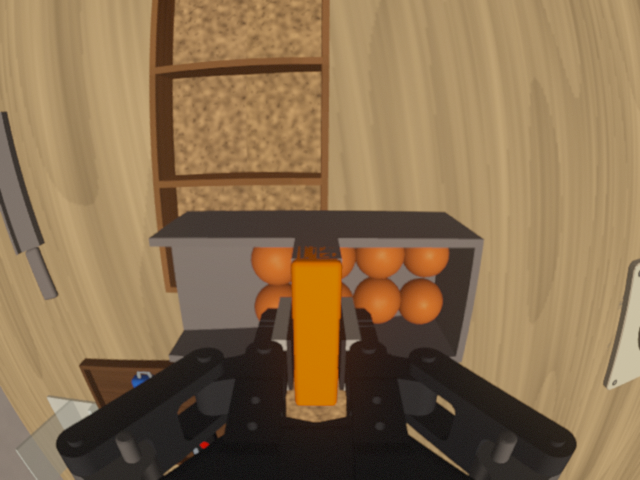

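View pics/t10.png

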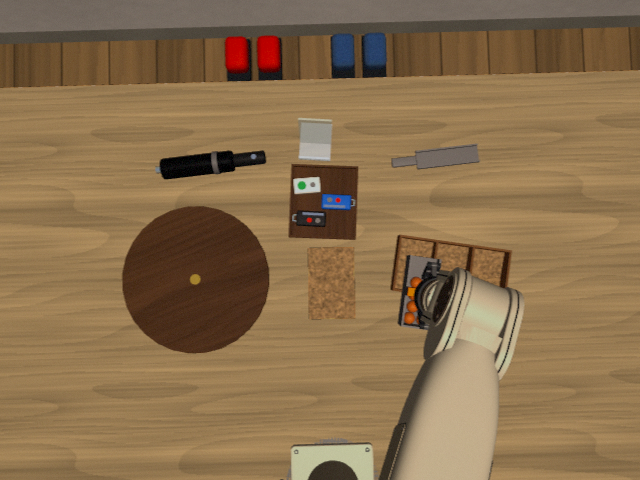

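View pics/s10.png

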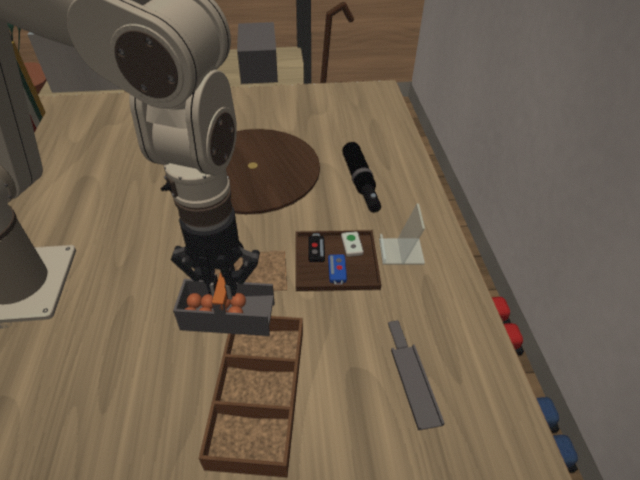

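Run:
```python
from h import *
o=bot.get_obs()
for uv in [(157,183),(325,178),(155,71),(327,62),(168,291)]: print(uv,at('wrist',uv,.05,o).round(4))
c=np.array([.4951,-.2888]); a=np.radians(-9.3); X=np.array([np.cos(a),np.sin(a)]); Y=np.array([-X[1],X[0]])
for s in (-1,1):
  for t in (-.13,-.0425,.0425,.13): 
    p=c+s*.0625*X+t*Y; print(s,t,p.round(4),proj('wrist',[*p,.05],o).round(0), proj('top',[*p,.05]).round(0))
```

```text
(157, 183) [ 0.5634 -0.2579  0.05  ]
(325, 178) [ 0.4408 -0.2387  0.05  ]
(155, 71) [ 0.5481 -0.3399  0.05  ]
(327, 62) [ 0.4266 -0.3186  0.05  ]
(168, 291) [ 0.5791 -0.172   0.05  ]
-1 -0.13 [ 0.4124 -0.407 ] [[326. -52.]] [[504. 304.]]
-1 -0.0425 [ 0.4266 -0.3206] [[327.  59.]] [[466. 299.]]
-1 0.0425 [ 0.4403 -0.2368] [[326. 181.]] [[430. 294.]]
-1 0.13 [ 0.4544 -0.1504] [[325. 295.]] [[392. 289.]]
1 -0.13 [ 0.5358 -0.4272] [[158. -36.]] [[510. 250.]]
1 -0.0425 [ 0.5499 -0.3408] [[153.  70.]] [[473. 245.]]
1 0.0425 [ 0.5636 -0.257 ] [[157. 184.]] [[436. 240.]]
1 0.13 [ 0.5778 -0.1706] [[170. 292.]] [[399. 235.]]
```

Request:
send_rows --targets '[[[0,0,-2,0,1],[0,0,-4.2,0,1],[0,0,-4.2,0,1],[1,-0.16,-4.2,0,1],[2.7,-0.44,-4.2,0,1],[4.9,-0.8,-4.2,0,1],[-1.2,0.2,-4.2,0,1],[-4,0.65,-4.2,0,1],[-4,0.65,-4.2,0,1],[-4,0.65,-4.2,0,1]]]'

```text
clock: 24.28
eef_pos: [0.4157, -0.1912, 0.1248]
tool_rot: [-0.647, 0.762, -0.002, 0.001]
ft_force: [-0.1, -0.2, -3.6]
grip_width: 0.0169
```

Run:
```python
from h import *
o=bot.get_obs(); shot('wrist','w11'); print(o['eef_pos'],o['ft_force'])
shot('side','s11')
```

```text
[ 0.4157225  -0.19119234  0.1247695 ] [-0.09859377 -0.24439703 -3.6271723 ]
```

View pics/w11.png

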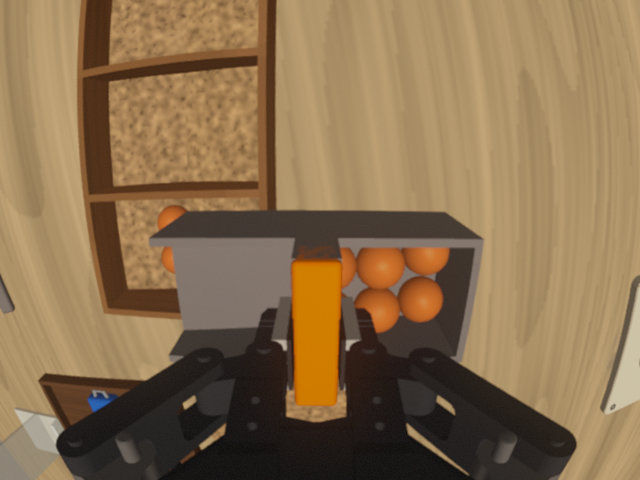

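View pics/s11.png

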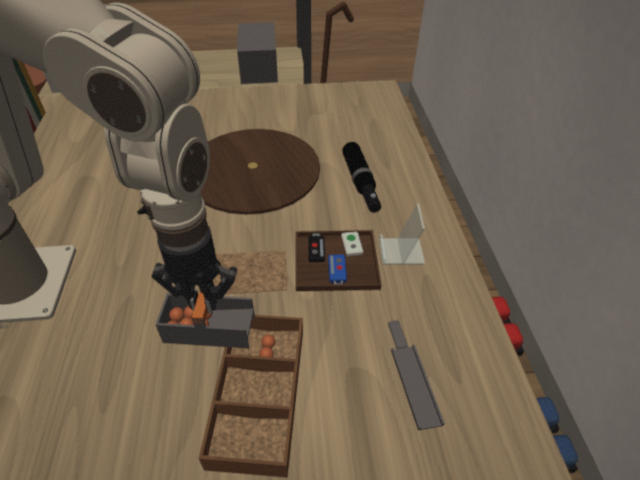

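Request:
send_rows --targets '[[[0.3,-2,0,0,1],[0.9,-5,0,0,1],[1.4,-8,0,0,1],[1.6,-8.9,0,0,1],[1.6,-8.9,0,0,1],[2.6,-9.05,0,0,1],[4.7,-9.4,0,0,1],[7.9,-9.9,0,0,1],[1.8,-8.95,0,0,1],[-2.4,-8.25,0,0,1],[-2.4,-8.25,0,0,1],[-2.4,-8.25,0,0,1]]]'

```text
clock: 25.88
eef_pos: [0.3909, -0.2729, 0.124]
tool_rot: [-0.648, 0.762, -0.001, 0.0]
ft_force: [0.0, -0.2, -3.2]
grip_width: 0.0167
```

Run:
```python
from h import *
o=bot.get_obs(); shot('wrist','w12'); print(o['eef_pos'],o['ft_force'])
shot('side','s12')
```

```text
[ 0.39087913 -0.27294462  0.12404133] [ 0.03509712 -0.23627399 -3.24108348]
```

View pics/w12.png

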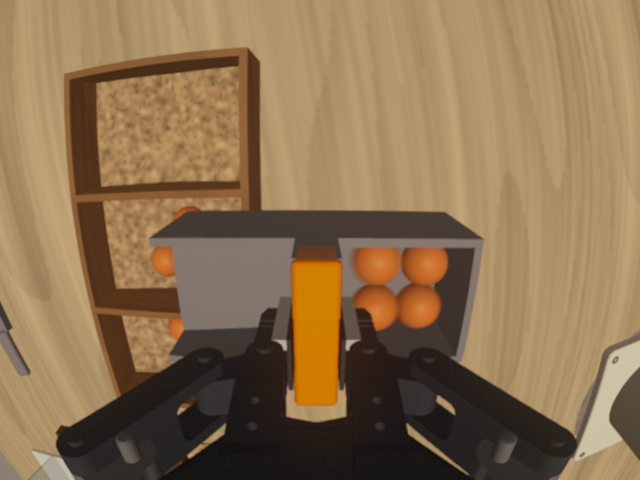

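View pics/s12.png

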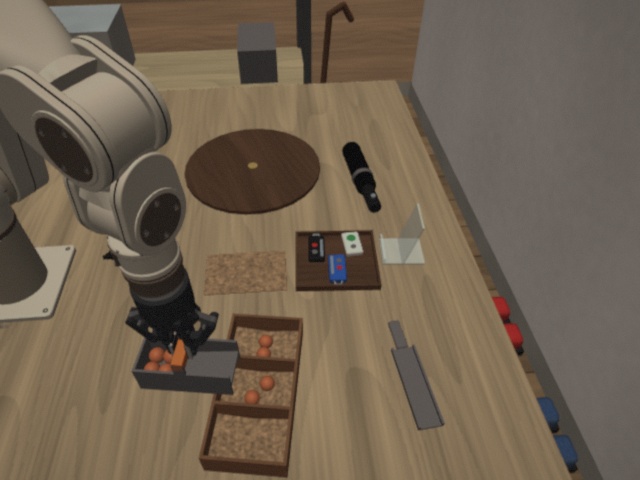

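Request:
send_rows --targets '[[[0.1,-2.5,0,0,1],[0.2,-5.5,0,0,1],[0.2,-8,0,0,1],[0.2,-8.5,0,0,1],[0.2,-8.5,0,0,1],[2.2,-8.9,0,0,1],[6.1,-9.5,0,0,1],[11.1,-10.3,0,0,1],[4.9,-9.3,0,0,1],[-1.2,-8.3,0,0,1],[-3.7,-7.9,0,0,1],[-3.7,-7.9,0,0,1]]]'

```text
clock: 27.48
eef_pos: [0.3509, -0.3502, 0.1233]
tool_rot: [-0.647, 0.762, 0.001, 0.0]
ft_force: [1.1, -0.2, -3.0]
grip_width: 0.017
```

Run:
```python
from h import *
o=bot.get_obs(); shot('wrist','w13'); print(o['eef_pos'],o['ft_force'])
shot('side','s13')
```

```text
[ 0.35092379 -0.35021758  0.12326754] [ 1.07232375 -0.17634283 -2.95797485]
```

View pics/w13.png

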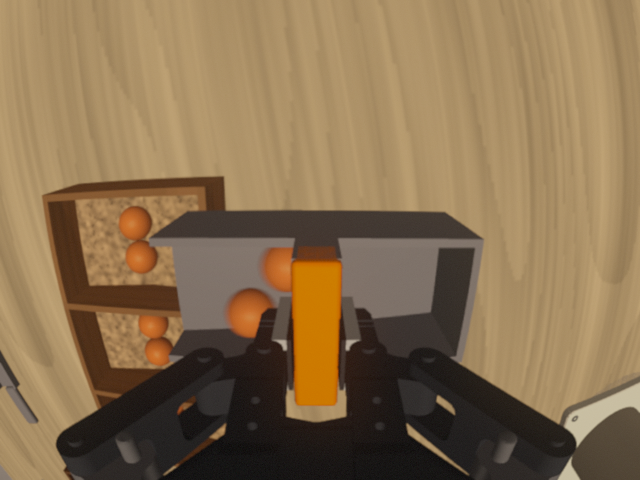

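View pics/s13.png

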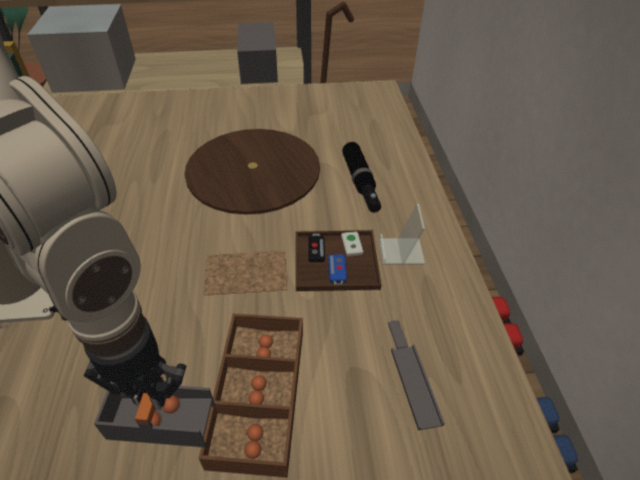

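Request:
send_rows --targets '[[[0,0,0,0,1],[0,0,0,0,1],[0,0,0,0,1],[2,-0.3,0,0,1],[6.4,-1.05,0,0,1],[12.5,-2.05,0,0,1],[18.6,-3.05,0,0,1],[12.5,-2.05,0,0,1],[6.3,-1.05,0,0,1],[0.1,0,0,0,1],[-1.5,0.3,0,0,1],[-1.5,0.3,0,0,1]]]'

```text
clock: 29.08
eef_pos: [0.3371, -0.3491, 0.1237]
tool_rot: [-0.647, 0.763, -0.0, 0.0]
ft_force: [0.9, -0.4, -3.1]
grip_width: 0.017
```

Run:
```python
from h import *
o=bot.get_obs(); shot('wrist','w14'); print(o['eef_pos'],o['ft_force'])
shot('side','s14')
```

```text
[ 0.33707038 -0.34905898  0.12368669] [ 0.88754376 -0.403921   -3.14616314]
```

View pics/w14.png

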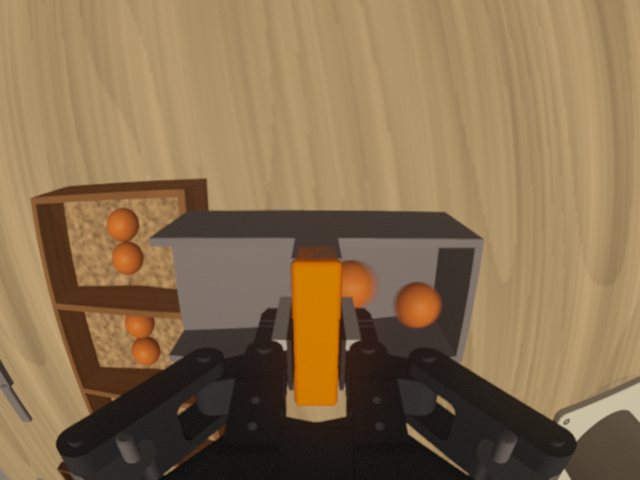

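View pics/s14.png

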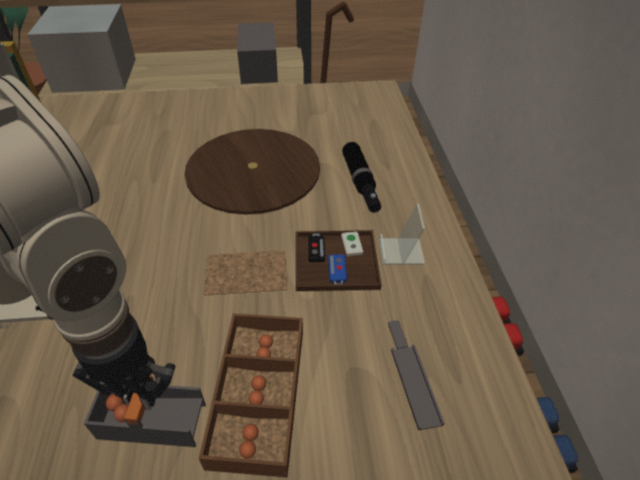

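Request:
send_rows --targets '[[[-0.2,2,0,0,1],[-0.5,5,0,0,1],[-0.8,8.5,0,0,1],[-1.1,12,0,0,1],[-1.4,15,0,0,1],[-1.6,17,0,0,1],[-1.7,17.5,0,0,1],[-1.7,17.5,0,0,1],[-1.7,17.5,0,0,1],[-1.7,17.5,0,0,1]]]'

```text
clock: 30.42
eef_pos: [0.3209, -0.1745, 0.1233]
tool_rot: [-0.647, 0.762, -0.0, -0.0]
ft_force: [-0.3, 0.4, -3.1]
grip_width: 0.0166
```

Request:
send_rows --targets '[[[2,-0.3,0,0,1]]]'

```text
clock: 30.55
eef_pos: [0.3395, -0.177, 0.123]
tool_rot: [-0.647, 0.763, 0.001, -0.0]
ft_force: [0.2, -1.0, -2.6]
grip_width: 0.0167
```

Request:
send_rows --targets '[[[4.4,-0.7,0,0,1]]]'

```text
clock: 30.68
eef_pos: [0.3837, -0.1842, 0.1232]
tool_rot: [-0.647, 0.763, 0.001, -0.0]
ft_force: [0.4, -0.4, -2.8]
grip_width: 0.0169
```

Request:
send_rows --targets '[[[6.1,-1,0,0,1]]]'

```text
clock: 30.8
eef_pos: [0.4459, -0.1946, 0.1233]
tool_rot: [-0.647, 0.763, 0.0, -0.0]
ft_force: [0.6, -0.4, -2.1]
grip_width: 0.017
```

Request:
send_rows --targets '[[[6.1,-1,0,0,1]]]'

```text
clock: 30.92
eef_pos: [0.5084, -0.2049, 0.1232]
tool_rot: [-0.647, 0.763, -0.0, -0.0]
ft_force: [1.0, -1.0, -3.2]
grip_width: 0.0167
```

Request:
send_rows --targets '[[[6.1,-1,0,0,1]]]'

```text
clock: 31.05
eef_pos: [0.5695, -0.2149, 0.1228]
tool_rot: [-0.647, 0.762, -0.0, -0.0]
ft_force: [0.1, -1.2, -2.7]
grip_width: 0.0166
```

Request:
send_rows --targets '[[[-6.1,1,0,0,1]]]'

```text
clock: 31.18
eef_pos: [0.5212, -0.2089, 0.1135]
tool_rot: [-0.648, 0.762, -0.0, 0.0]
ft_force: [-4.3, 0.2, -3.1]
grip_width: 0.0168
```

Request:
send_rows --targets '[[[-6.1,1,0,0,1]]]'

```text
clock: 31.3
eef_pos: [0.4456, -0.1945, 0.1186]
tool_rot: [-0.647, 0.762, 0.004, -0.002]
ft_force: [0.1, 0.3, -2.8]
grip_width: 0.0169
```

Request:
send_rows --targets '[[[-6.1,1,0,0,1]]]'

```text
clock: 31.42
eef_pos: [0.3829, -0.184, 0.1216]
tool_rot: [-0.647, 0.762, 0.001, -0.001]
ft_force: [0.9, -0.5, -2.4]
grip_width: 0.017
```

Request:
send_rows --targets '[[[-2,0.3,0,0,1],[-2,0.3,0,0,1]]]'

```text
clock: 31.68
eef_pos: [0.3631, -0.181, 0.1232]
tool_rot: [-0.647, 0.763, 0.0, -0.0]
ft_force: [-0.1, 0.3, -2.8]
grip_width: 0.0171
```

Run:
```python
from h import *
o=bot.get_obs(); shot('wrist','w15'); print(o['eef_pos'],o['ft_force'])
shot('side','s15')
```

```text
[ 0.3630501  -0.18098654  0.12317157] [-0.05567118  0.30289994 -2.828104  ]
```

View pics/w15.png

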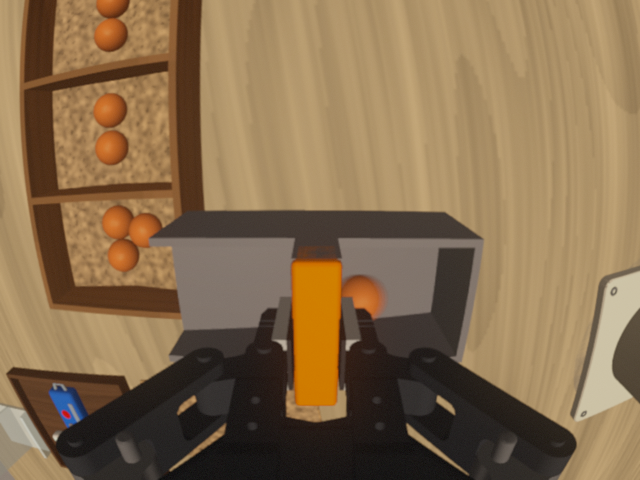

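View pics/s15.png

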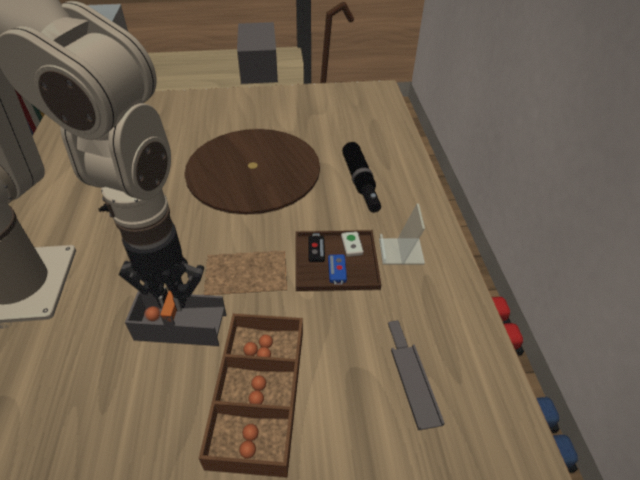

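Request:
send_rows --targets '[[[-1.5,0.25,0.5,0,1],[-3.5,0.55,0.5,0,1],[-5,0.8,0.5,0,1],[-5.3,0.85,0.5,0,1],[-5.3,0.85,0.5,0,1],[-5.3,0.85,0.5,0,1],[-5.3,0.85,0.5,0,1],[-5.3,0.85,0.5,0,1],[-5.3,0.85,0.5,0,1],[-5.3,0.85,0.5,0,1]]]'

```text
clock: 33.02
eef_pos: [0.3116, -0.1724, 0.1283]
tool_rot: [-0.647, 0.762, 0.0, -0.0]
ft_force: [-0.2, -0.1, -2.8]
grip_width: 0.017
```

Request:
send_rows --targets '[[[2,-0.3,0,0,1],[6.4,-1,0,0,1],[12.5,-2,0,0,1],[18.4,-3,1.5,0,1],[24.3,-4,3,0,1],[18.4,-3,1.5,0,1],[12.4,-2,0.3,0,1],[6.3,-1,0.3,0,1],[4.3,-0.7,0.3,0,1],[4.3,-0.7,0.3,0,1]]]'

```text
clock: 34.28
eef_pos: [0.3531, -0.179, 0.1312]
tool_rot: [-0.647, 0.762, 0.0, -0.0]
ft_force: [0.7, 0.2, -2.9]
grip_width: 0.0169
```

Run:
```python
from h import *
o=bot.get_obs(); shot('wrist','w16'); print(o['eef_pos'],o['ft_force'])
shot('side','s16')
```

```text
[ 0.35307654 -0.1790208   0.13123646] [ 0.69613765  0.21792493 -2.90362896]
```

View pics/w16.png

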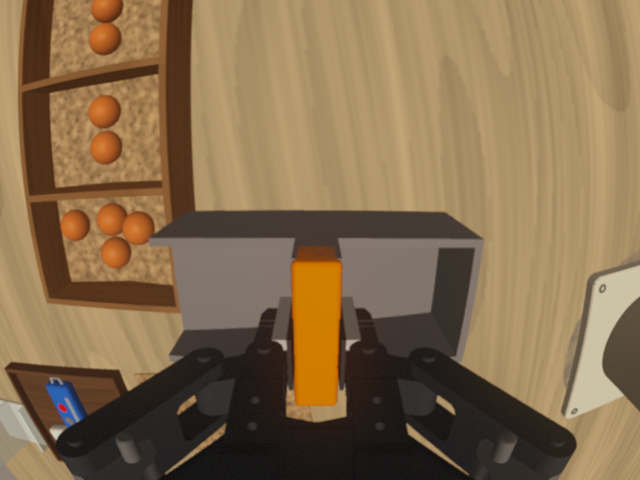

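View pics/s16.png

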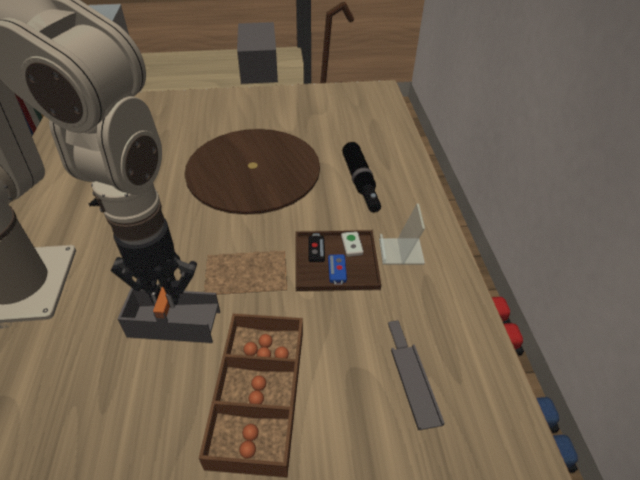

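Request:
send_rows --targets '[[[0,0,2,0,1],[1.5,2,2,0.05,1],[4,5.5,2,0.1,1],[7,10,2,0.145,1],[10,14,2,0.145,1],[11.5,16.3,2,0.145,1],[11.9,16.85,1,0.145,1],[11.9,16.85,-2,0.145,1],[11.9,16.85,-4,0.145,1],[11.9,16.85,-4,0.145,1],[11.9,16.85,-4,0.145,1]]]'

```text
clock: 35.75
eef_pos: [0.4741, -0.0113, 0.0917]
tool_rot: [-0.701, 0.714, -0.0, 0.0]
ft_force: [0.2, -0.2, -1.7]
grip_width: 0.0171
```

Run:
```python
from h import *
o=bot.get_obs(); shot('wrist','w17'); print(o['eef_pos'],o['ft_force'])
y=R.from_quat(o['tool_rot']).as_matrix()[:,1]; print(np.degrees(np.arctan2(y[1],y[0])))
shot('side','s17')
```

```text
[ 0.47412329 -0.01131484  0.09168116] [ 0.15768689 -0.16970591 -1.65611144]
178.95832851462222
```

View pics/w17.png

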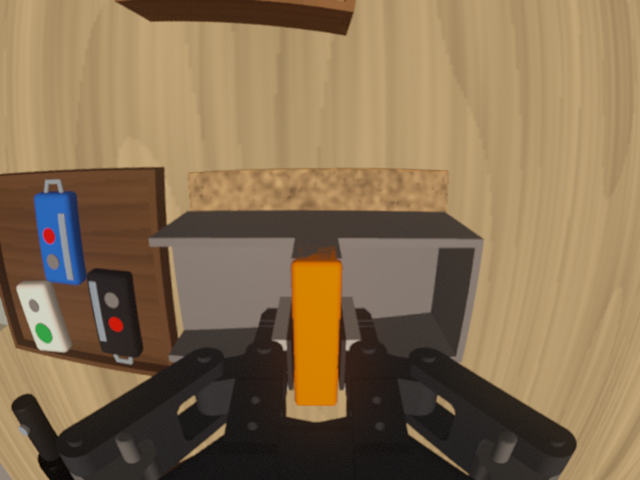

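View pics/s17.png

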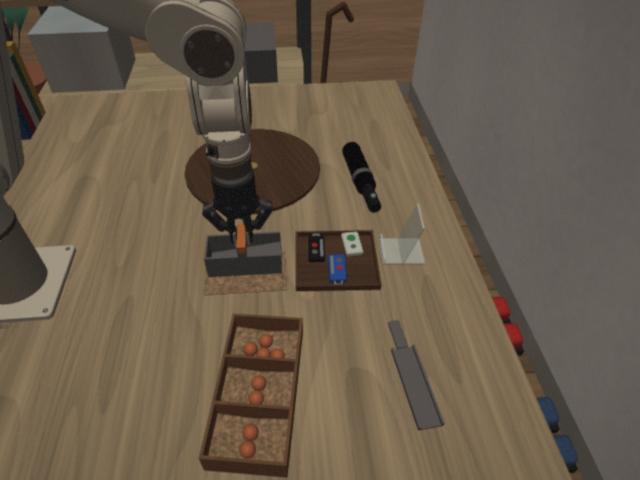

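Request:
send_rows --targets '[[[-0.2,0,-1.3,0,1],[-0.2,0,-2.4,0,1],[-0.2,0,-2.6,0,1],[-0.2,0,-2.6,0,1],[-0.2,0,-2.6,0,1]]]'

```text
clock: 36.48
eef_pos: [0.472, -0.0109, 0.0654]
tool_rot: [-0.701, 0.713, -0.0, 0.0]
ft_force: [-0.3, 0.9, -3.4]
grip_width: 0.0167
```

Request:
send_rows --targets '[[[0,0,-0.1,0,1],[0,0,-0.1,0,1],[0,0,-0.1,0,4.5],[0,0,-0.1,0,4.5],[0,0,-0.1,0,4.5],[0,0,0,0,4.5],[0,0,2,0,4.5],[0,0,5,0,4.5],[0,0,10,0,4.5],[0,0,15,0,4.5],[0,0,15,0,4.5]]]'

```text
clock: 37.85
eef_pos: [0.4745, -0.011, 0.2198]
tool_rot: [-0.701, 0.713, -0.003, 0.003]
ft_force: [0.6, -0.3, 0.6]
grip_width: 0.0448
```

Request:
send_rows --targets '[[[-5,5,2,0,4.5],[-12,12,4,0,4.5],[-18,18,6,0,4.5],[-20,20,7,0,4.5],[-20,20,7,0,4.5],[-20,20,7,0,4.5],[-20,20,7,0,4.5]]]'

```text
clock: 38.72
eef_pos: [0.2714, 0.1888, 0.2846]
tool_rot: [-0.701, 0.713, -0.0, -0.001]
ft_force: [0.2, 0.2, 0.0]
grip_width: 0.045
```

Run:
```python
from h import *
o=bot.get_obs(); shot('top','t18'); print(o['eef_pos'],o['ft_force'])
im=cv2.imread('pics/t18.png')[150:330,280:520]; cv2.imwrite('pics/t18z.png',cv2.resize(im,None,fx=3.3,fy=3.3,interpolation=cv2.INTER_CUBIC))
shot('side','s18'); print(bot.get_obs()['clock'])
```

```text
[0.27141578 0.18883282 0.28460589] [0.15442851 0.22032147 0.04521228]
38.825
```

View pics/t18z.png

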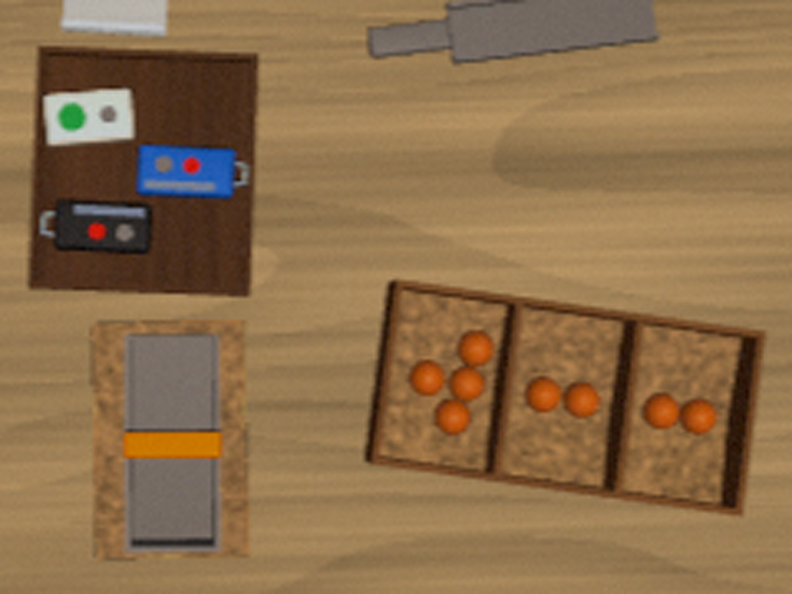

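View pics/s18.png

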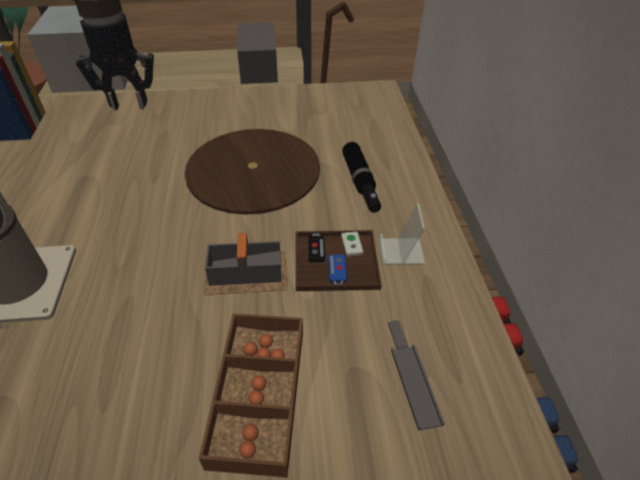

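View pics/t18.png

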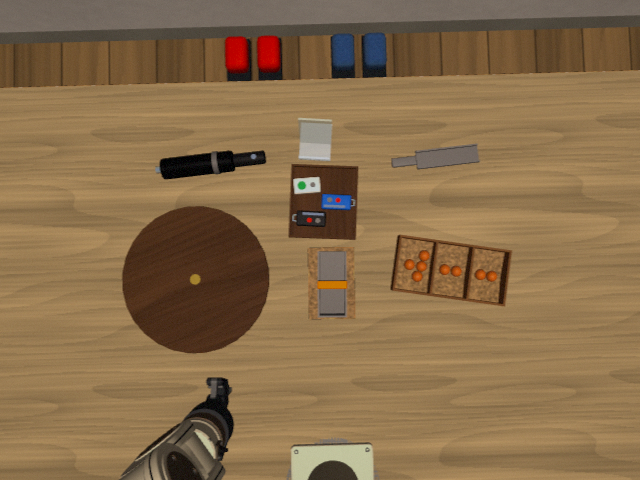

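Run:
```python
from m import *
rep('rim',[(125,334),(217,334),(217,551),(127,551)],280,150,3.3,.059)
rep('mat',[(93,320),(245,320),(249,557),(95,557)],280,150,3.3,.004)
print(at('top',((172)/3.3+280,445/3.3+150),.088))
```

```text
rim c [ 0.4718 -0.0129  0.059 ] edges [(0.064, -91.7), (0.149, 178.3), (0.062, 88.3), (0.149, -1.1)]
mat c [ 0.4723 -0.0125  0.004 ] edges [(0.11, -91.6), (0.171, 179.2), (0.111, 88.3), (0.171, -1.1)]
[ 0.4703668  -0.01379339  0.088     ]
```

Shaker centred on the mat to within about 1 mm, everything in place. Handing in.

Run:
```python
from h import *
print(bot.job_done()); print(bot.get_obs()['clock'])
```

```text
the job is handed in; nothing more can be done
None
the job is handed in; nothing more can be done
```

The job is done and handed in after about 39 s of the 192 s allowed.

- **Valet tray:** The black key, the blue key and the garage remote went from the turntable into the valet tray. There was no bottle opener in this run. All three lay flat inside the rim in the last pictures.
- **Cedar balls:** I lifted the shaker by its orange bar and jerked it back and forth, because the moves allow no tilting. All 8 balls came out into the glove tray, split 4, 2 and 2 across the bays. None went astray, so none had to be moved by hand. The last two balls in the shaker took three extra shakes.
- **Shaker:** It stands upright and empty on the cork mat. I measured its centre to about 1 mm from the mat's centre, with the same heading.
- **Left alone:** I did not touch the phone stand, umbrella or shoe horn, and the pictures show them where they started.
- **Force and contact:** The wrist force readings I saw were all around 7 N or less. The gripper was clear of everything at hand-in.

No check failed or disagreed by more than about 4 mm between cameras. The remote turned a few degrees in the tray after I placed it, but it stayed well inside.

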